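# Free the battery from the ratchet clamp

## Robot

A 6-joint arm with a two-finger parallel gripper is mounted at the origin on the work surface. World frame = base frame: x ahead of the robot, y to its left, z up, the work surface at z = 0. Lengths are in m, angles in rad, forces in N, time in s.
With the tool pointing down it reaches from about 0.4 to 0.825 m from the base axis. Payload 7 kg.
Tool frame: the origin (TCP) lies on the centre line of the jaws, within the pads' length; the fingertips stand ctrl.tip_reach ahead of it and the grasp point (between the pads) lies 6 mm ahead of it (ctrl.tip_reach is the distance from the TCP to the fingertips, in m); y points along the fingers, x is the direction in which the jaws open and shut, and the axes are right-handed (so a half turn about y gives the same grasp; the last joint's range is limited). The gripper opens to 88 mm and grips with 3 to 60 N. Pads are 19 mm wide; open, the fingers measure 130 mm over their backs; the gripper's body (78 mm by 193 mm) begins 47 mm behind the grasp point.
Start: joints at [-0.862, 0.359, 0.012, 0, -1.224, -0.288], TCP at [0.276, -0.616, 0.252] pointing down, gripper open.
Joint ranges: [-3.07, 3.07], [-1.43, 2.12], [-1.02, 1.25], [-3.03, 1.67], [-3.05, -0], [-3.03, 3.03]. Speed limits (rad/s): [2.39, 2.39, 3.01, 3.14, 3.14, 3.14].

## Interface

Orientations are given as a 3x3 rotation matrix whose columns are the frame's x, y, z axes.
In Python, from rig import ctrl gives the robot as it stands. The module is installed in compiled form; this text tells all that it offers.
- The arm moves only by the tool jog_arm, never from a script. Its argument "plan" is a list of rows, each an object with "travel": the shift along the tool's x, y, z in m, a list of three; "twist": the turn, a rotation vector about the tool's x, y, z in rad, a list of three; "gripper": the opening, from 0 (shut) to 1 (fully open). In form: [{"travel": [tx, ty, tz], "twist": [rx, ry, rz], "gripper": gripper}, ...]. A call has 1 to 12 rows; each row shifts and turns the commanded pose from where the row before left it, along the tool's axes as they then stand; what a row does not reach is not made up. A row lasts 1/10 s, in which the tool goes at most 50 mm and 8.59 degrees, less where a joint would pass 70% of its speed; a pose out of reach is approached as far as the arm can. A call with a gripper value outside its range is refused whole. The fingers move at their own pace and stop on an object; "squeeze" is the grip in N (left out, the last holds). Time passes only in rows, so rows that do not move let the fingers close. It gives the time, the measured TCP pose, the force and the opening at its end, in the units of the state.
- ctrl.observe(): the state, without advancing time (a new reading comes with each control period).
- ctrl.grab_frame(name): name is "side" or "top" or "wrist"; returns a dict with "img" (400x640x3 uint8, blue, green, red), "fx", "fy", "cx", "cy" (pixels), "cam_to_world" (4x4, takes a point from camera to world coordinates). Camera axes: x right, y down, z forward; pixel columns grow to the right and rows downward; lengths in m; the calibration is good to about 2 mm. A picture is of the moment at which its call begins. There is no depth.
- ctrl.close_job(): hands the job in, once; it reports no verdict.
The state is a dict: "time": time; "joints": joint angles; "qvel": joint speeds; "joint_efforts": joint torques, N m; "eef_pos": TCP position; "orientation": TCP orientation; "contact_force": force on the tool from outside, world axes, zero at the start; "torque": the same for the moment, N m; "width": opening from 0.0 (shut) to 1.0 (fully open).
Only numpy, scipy, OpenCV 4.12 (cv2) and the standard library are available. Lean on these libraries where they do the work, as an engineer would, in place of code of your own. Each camera call takes 0.05 s, during which the arm holds its last target. There are 200 camera calls.

## Task

Take the small battery out of the ratchet clamp: lift the pawl by its handle, slide the clamp bar back well clear of the battery with the pawl up, and leave it back. Then stand the battery upright inside the shallow metal tray on the brown lamp board, setting it down gently.

Things in the scene. Friction and masses are not known exactly. Their poses are not given: they have to be found in the camera images.
- battery: Black sealed battery in the clamp, 97 (x) x 43 (y) x 52 mm tall, 0.55 kg, two brass tabs on top near its +x end. Origin: centre of underside, z up. Stands on the clamp's 12 mm base; fixed jaw at its +x end, sliding jaw at -x with a 10 mm lip over its top (lip top 72 mm above the bench). Long sides free: grip across the 43 mm at mid length. An identical loose spare is not the one.
- pawl_handle (a point): Centre of the pawl's handle, a steel block 36 (x) x 14 (y) x 30 mm tall, 62 mm above the bench, 182 mm from the battery centre on its -x side; x points to the battery. Sides free for pinching across the 14 mm; toothed rail below, 30 wide, top at 37 mm. Swings up about a pin 100 mm nearer the battery, 17 mm lower, with 2 N; falls back if let go. Teeth clear at 15 mm up; lift 25 to 30.
- clamp_bar (a joint): Sliding clamp bar with the jaw at the battery's -x end; it carries the pawl and its handle. m: 0 clamped, growing as it slides straight away from the battery (to the battery's -x), stop at 0.06. Locked but for 3 mm of play while the pawl is down; pawl up, about 2 N slides it, drawn by the raised handle, and it stays where left. 0.04 to 0.05 frees the battery to be lifted straight up.
- tray (a point): Centre of the floor of the shallow aluminium tray fixed on the brown perforated lamp board; floor 14 mm above the bench. Inside 110 mm (x) by 160 mm (y), z up; walls 4 mm thick, 10 mm high above the floor. Two lamps, 57 mm tall, stand on the board 140 mm from this point along +x, 60 mm to either side.
Things that resemble listed ones, but are neither listed nor needed, are in the scene too. Leave any blue, purple or turquoise look-alike of the battery alone.

How it is judged:
By the outcome, as a careful person would: the job done as asked, in the order asked, and still so for the second after the job is handed in, with the robot touching nothing.
It also fails if it takes over 51 s, if anything falls off the work surface, if the arm or the gripper's body presses on something with over 40 N, if the wrist force passes 120 N, or if a joint passes its speed limit or range.

## Working session

There is one attempt and no reset: what is moved stays moved. The work goes in short steps, Python scripts to look and compute and a tool call to move; the robot and the scene stay as the last step left them, time stands still between calls to the robot, and variables do not carry over. Pictures are saved under pics/ and viewed, about 8 in all and at most 12, crops included, and the job is handed in when it is done.

Besides the shell and the picture viewer there is one more tool, called by a JSON object that holds its "fn" and its "kwargs", one argument or row to a line. jog_arm: Moves the arm, as the interface text tells. Its arguments: {"type":"object","properties":{"plan":{"type":"array"},"squeeze":{"type":"number"}},"required":["plan"]}

```bash
mkdir -p pics
cat > h.py <<'E'
import numpy as np, cv2, json
from rig import ctrl
def snap(n,f):
    d=ctrl.grab_frame(n); cv2.imwrite(f'pics/{f}.png',d['img'])
    np.savez(f'pics/{f}.npz',**d); return d
def ray(d,u,v,z):
    T=d['cam_to_world']; r=T[:3,:3]@np.array([(u-d['cx'])/d['fx'],(v-d['cy'])/d['fy'],1]); o=T[:3,3]
    return o+r*(z-o[2])/r[2]
def proj(d,p):
    T=d['cam_to_world']; q=T[:3,:3].T@(np.array(p)-T[:3,3]); return np.array([d['fx']*q[0]/q[2]+d['cx'],d['fy']*q[1]/q[2]+d['cy']])
E
python3 - <<'E'
from h import *
for n in ['top','side']:
    d=snap(n,n+'0'); print(n,d['fx'],d['cx'],d['cy'],np.round(d['cam_to_world'],3).tolist())
s=ctrl.observe(); print({k:np.round(v,3).tolist() for k,v in s.items()}, ctrl.tip_reach)
E
```

```text
top 388.9383177905698 322.9486613555263 202.87623863895112 [[-0.016, -0.988, 0.155, 0.386], [-0.999, 0.011, -0.034, 0.101], [0.032, -0.155, -0.987, 0.942], [0.0, 0.0, 0.0, 1.0]]
side 413.3006872016207 313.87540745637386 199.87502098657347 [[-0.683, -0.485, 0.546, -0.129], [-0.73, 0.463, -0.503, 0.685], [-0.009, -0.742, -0.67, 0.881], [0.0, 0.0, 0.0, 1.0]]
{'time': 0.1, 'joints': [-0.862, 0.359, 0.011, -0.0, -1.224, -0.288], 'qvel': [0.0, -0.003, 0.002, 0.001, -0.001, -0.0], 'joint_efforts': [-0.0, -58.416, 29.375, 7.015, 0.01, -0.0], 'eef_pos': [0.276, -0.616, 0.251], 'orientation': [[-0.408, -0.001, -0.913], [0.913, 0.001, -0.408], [0.001, -1.0, 0.0]], 'contact_force': [0.44, 0.351, 0.608], 'torque': [0.026, -0.023, -0.031], 'width': 1.001} 0.025
```

View pics/top0.png

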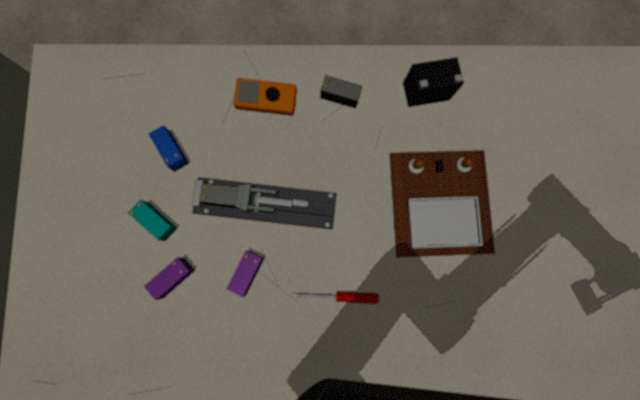

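View pics/side0.png

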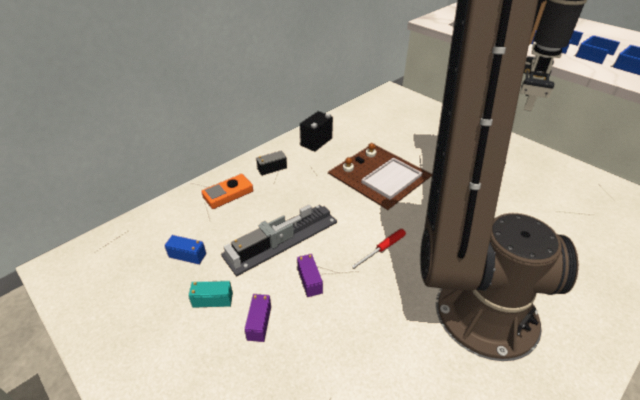

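The battery in the clamp is at top px (220,195). Things it could be mistaken for: loose spare (341,90), large black block (435,82), and the blue (168,148), turquoise (152,220) and purple (168,278), (245,273) look-alikes. I choose the one in the clamp and check it in a close crop, with the tray beside it.

Run:
```python
import cv2,numpy as np
a=cv2.imread('pics/top0.png')
f=lambda x0,y0,w,h,s:cv2.resize(a[y0:y0+h,x0:x0+w],None,fx=s,fy=s,interpolation=cv2.INTER_CUBIC)
A=f(185,170,160,65,5); B=f(385,145,115,115,2.2)
C=np.zeros((600,800,3),np.uint8); C[:325,:800]=A; C[335:335+B.shape[0],:B.shape[1]]=B
b=cv2.imread('pics/side0.png')[200:275,218:343]; b=cv2.resize(b,None,fx=3.5,fy=3.5,interpolation=cv2.INTER_CUBIC)
C[335:335+b.shape[0],300:300+b.shape[1]]=b[:265]
cv2.imwrite('pics/c1.png',C)
```

```text
(no output)
```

View pics/c1.png

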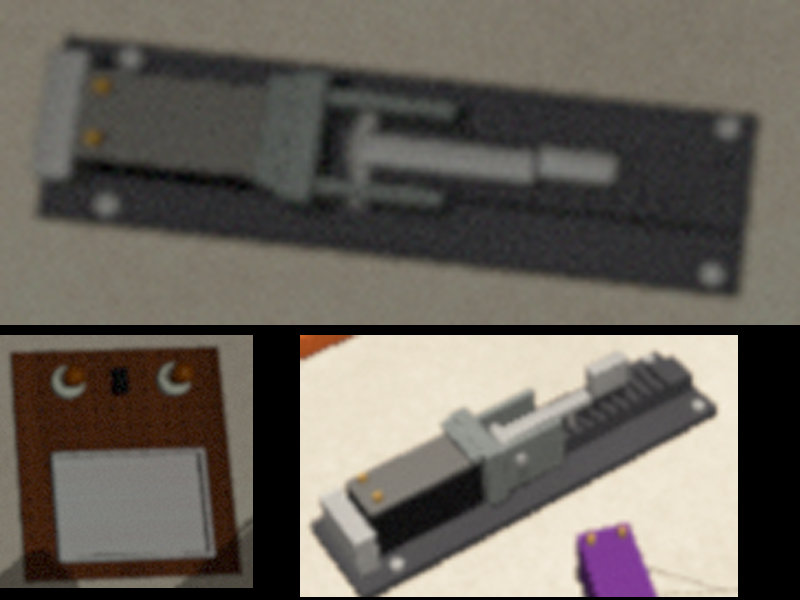

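The crop shows the clamped battery as black/grey with two brass tabs at crop px (100,86) and (93,137). The lip is to its right, and the pawl handle is the light block at (540–617, 150–185). The tray outline in the lower left has corners (53,452), (205,450), (215,558), (60,562).

Run:
```python
from h import *
d=np.load('pics/top0.npz')
c=lambda u,v,z: ray(d,u/5+185,v/5+170,z)
t=lambda u,v,z: ray(d,u/2.2+385,(v-335)/2.2+145,z)
r=lambda *a: print(*[np.round(x,4) for x in a])
# base corners, z .012
b=[c(*p,.012) for p in [(68,38),(757,115),(740,293),(38,215)]]; r(*b); 
ax=((b[0]-b[1])+(b[3]-b[2]));L=np.linalg.norm(ax)/2; ax/=np.linalg.norm(ax); print('axis',ax,np.degrees(np.arctan2(ax[1],ax[0])),L)
h=c(578,167,.077); r('handle',h)
r('handle ends',c(540,163,.077),c(617,168,.077))
tb=[c(100,86,.066),c(93,137,.066)]; r('tabs',*tb,'mid',(tb[0]+tb[1])/2,'dist from handle',(tb[0]+tb[1])/2-h, ((tb[0]+tb[1])/2-h)@ax)
bc=h+ax*.182; r('battery from handle',bc)
for e in [(170,75),(170,165),(220,78),(220,172)]: p=c(*e,.064); r('edge',p,(p-bc)@ax,np.cross(ax,p-bc)[2])
q=[t(*p,.024) for p in [(53,452),(205,450),(215,558),(60,562)]]; r('tray',*q,np.mean(q,0), np.linalg.norm(q[0]-q[1]),np.linalg.norm(q[0]-q[3]))
v=q[1]-q[0]+q[2]-q[3]; print('tray -y dir deg',np.degrees(np.arctan2(v[1],v[0])))
r('lamps',t(75,378,.05),t(180,375,.05))
s=np.load('pics/side0.npz')
m=lambda u,v,z: ray(s,u/3.5+218-300/3.5,(v-335)/3.5+200,z)
r('side: handle',m(609,366,.077),'tabs',m(362,479,.066),m(377,496,.066))
R=ctrl.observe()['orientation']; print(np.round(R,3).tolist())
```

```text
[0.5972 0.3693 0.012 ] [0.5559 0.0361 0.012 ] [0.4692 0.0461 0.012 ] [0.511  0.3806 0.012 ]
axis [0.1234667  0.99234872 0.        ] 82.90778146891421 0.33642343484238035Traceback (most recent call last):
  File "<stdin>", line 9, in <module>
  File "<stdin>", line 5, in <lambda>
    return _wrapfunc(a, 'round', decimals=decimals, out=out)
    return _wrapit(obj, method, *args, **kwds)
    result = getattr(arr, method)(*args, **kwds)
numpy._core._exceptions._UFuncNoLoopError: ufunc 'multiply' did not contain a loop with signature matching types (dtype('<U6'), dtype('float64')) -> None
```

Run:
```python
from h import *
d=np.load('pics/top0.npz')
c=lambda u,v,z: ray(d,u/5+185,v/5+170,z)
t=lambda u,v,z: ray(d,u/2.2+385,(v-335)/2.2+145,z)
r=lambda *a: print(*[x if isinstance(x,str) else np.round(x,4) for x in a])
ax=np.array([.1235,.9923,0])
h=c(578,167,.077); r('handle',h)
r('handle ends',c(540,163,.077),c(617,168,.077))
tb=[c(100,86,.066),c(93,137,.066)]; r('tabs',*tb,'mid',(tb[0]+tb[1])/2,'along', ((tb[0]+tb[1])/2-h)@ax,np.cross(ax,(tb[0]+tb[1])/2-h)[2])
bc=h+ax*.182; r('battery from handle',bc)
for e in [(170,75),(170,165),(220,78),(220,172)]: p=c(*e,.064); r('edge',p,(p-bc)@ax,np.cross(ax,p-bc)[2])
q=[t(*p,.024) for p in [(53,452),(205,450),(215,558),(60,562)]]; r('tray',*q,np.mean(q,0), np.linalg.norm(q[0]-q[1]),np.linalg.norm(q[0]-q[3]))
v=q[1]-q[0]+q[2]-q[3]; print('tray -y dir deg',np.degrees(np.arctan2(v[1],v[0])))
r('lamps',t(75,378,.05),t(180,375,.05))
s=np.load('pics/side0.npz')
m=lambda u,v,z: ray(s,(u-300)/3.5+218,(v-335)/3.5+200,z)
r('side: handle',m(609,366,.077),'tabs',m(362,479,.066),m(377,496,.066))
```

```text
handle [0.5211 0.1217 0.077 ]
handle ends [0.5231 0.1387 0.077 ] [0.5205 0.1042 0.077 ]
tabs [0.5625 0.3386 0.066 ] [0.539 0.341 0.066] mid [0.5508 0.3398 0.066 ] along 0.2201 -0.0025
battery from handle [0.5436 0.3023 0.077 ]
edge [0.5677 0.3076 0.064 ] 0.0083 -0.0233
edge [0.5261 0.3066 0.064 ] 0.0021 0.0179
edge [0.5661 0.2849 0.064 ] -0.0144 -0.0245
edge [0.5227 0.284  0.064 ] -0.0207 0.0185
tray [ 0.5392 -0.1384  0.024 ] [ 0.5396 -0.3074  0.024 ] [ 0.4211 -0.309   0.024 ] [ 0.4193 -0.1398  0.024 ] [ 0.4798 -0.2236  0.024 ] 0.169 0.1199
tray -y dir deg -89.63014712528164
lamps [ 0.6156 -0.1597  0.05  ] [ 0.6181 -0.2748  0.05  ]
side: handle [0.513  0.1239 0.077 ] tabs [0.5589 0.3359 0.066 ] [0.537  0.3377 0.066 ]
```

Everything agrees: the handle is near (0.520,0.122), the axis points at 83°, and the battery is near (0.545,0.302). The tray is at (0.480,−0.224) with lamps on its +x side. I'll move above the handle.

{"fn": "jog_arm", "kwargs": {
  "plan": [
    {"travel": [0.0359,0,-0.0327],"twist": [0,0,0],"gripper": 1},
    {"travel": [0.0359,0,-0.0327],"twist": [0,0,0],"gripper": 1},
    {"travel": [0.0359,0,-0.0327],"twist": [0,0,0],"gripper": 1},
    {"travel": [0.0359,0,-0.0327],"twist": [0,0,0],"gripper": 1},
    {"travel": [0.0359,0,-0.0327],"twist": [0,0,0],"gripper": 1},
    {"travel": [0.0359,0,-0.0327],"twist": [0,0,0],"gripper": 1},
    {"travel": [0.0359,0,-0.0327],"twist": [0,0,0],"gripper": 1},
    {"travel": [0.0359,0,-0.0327],"twist": [0,0,0],"gripper": 1},
    {"travel": [0.0359,0,-0.0327],"twist": [0,0,0],"gripper": 1},
    {"travel": [0.0359,0,-0.0327],"twist": [0,0,0],"gripper": 1},
    {"travel": [0.0359,0,-0.0327],"twist": [0,0,0],"gripper": 1},
    {"travel": [0.0359,0,-0.0327],"twist": [0,0,0],"gripper": 1}
  ]
}}

```text
time: 1.3
eef_pos: [0.4579, -0.0606, 0.2517]
orientation: [[-0.409, 0.0, -0.913], [0.913, 0.0, -0.409], [0.0, -1.0, -0.0]]
contact_force: [0.6, -0.3, -0.2]
width: 1.0
```

{"fn": "jog_arm", "kwargs": {
  "plan": [
    {"travel": [0.0359,0,-0.0327],"twist": [0,0,0],"gripper": 0.6},
    {"travel": [0.0359,0,-0.0327],"twist": [0,0,0],"gripper": 0.6},
    {"travel": [0.0359,0,-0.0327],"twist": [0,0,0],"gripper": 0.6},
    {"travel": [0.0359,0,-0.0327],"twist": [0,0,0],"gripper": 0.6},
    {"travel": [0,0.01,0],"twist": [0,-0.1284,0],"gripper": 0.6},
    {"travel": [0,0.01,0],"twist": [0,-0.1284,0],"gripper": 0.6},
    {"travel": [0,0.01,0],"twist": [0,-0.1284,0],"gripper": 0.6},
    {"travel": [0,0.01,0],"twist": [0,-0.1284,0],"gripper": 0.6},
    {"travel": [0,0.01,0],"twist": [0,-0.1284,0],"gripper": 0.6},
    {"travel": [0,0.01,0],"twist": [0,-0.1284,0],"gripper": 0.6},
    {"travel": [0,0.01,0],"twist": [0,-0.1284,0],"gripper": 0.6},
    {"travel": [0,0.01,0],"twist": [0,-0.1284,0],"gripper": 0.6}
  ]
}}

```text
time: 2.5
eef_pos: [0.5184, 0.1218, 0.1709]
orientation: [[-0.993, -0.001, -0.117], [0.117, -0.0, -0.993], [0.001, -1.0, 0.0]]
contact_force: [-0.1, 0.2, 0.7]
width: 0.598
```

```bash
cat > st.py <<'E'
from h import *
s=ctrl.observe(); print({k:np.round(v,4).tolist() for k,v in s.items() if k in('time','eef_pos','orientation','contact_force','width','joints')})
E
python3 -c "
from h import *
d=snap('wrist','w1'); d=snap('top','t1')
import st
"
```

```text
{'time': 2.6, 'joints': [0.5991, 0.196, -0.4144, -0.0006, -0.9634, -0.7201], 'eef_pos': [0.5176, 0.1214, 0.17], 'orientation': [[-0.9927, -0.0027, -0.1209], [0.1209, -0.0013, -0.9927], [0.0026, -1.0, 0.0016]], 'contact_force': [-0.1591, -0.0759, -0.4539], 'width': 0.5981}
```

View pics/w1.png

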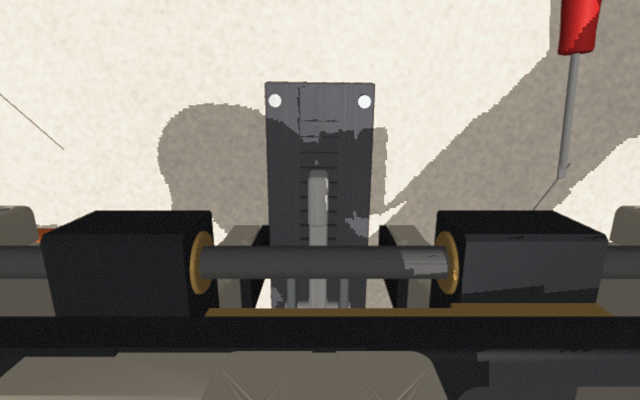

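The wrist view shows the handle between the fingers, a light strip with centre column ~318 and far end at row ~172. The clamp base is at columns 267–373.

Run:
```python
from h import *
d=np.load('pics/w1.npz'); print(np.round(d['cam_to_world'],3).tolist())
for z in (.047,.077): print(z,ray(d,318.5,170,z),ray(d,308,183,z),ray(d,328,183,z))
print('base corners',ray(d,266,83,.012),ray(d,374,83,.012))
h=np.array([.520,.122]);ax=np.array([.1235,.9923]);pe=np.array([ax[1],-ax[0]])
for z in (.047,.077):
  for s in (-.018,.018): print(z,s,[proj(d,[*(h+ax*s+pe*w),z]).round(0).tolist() for w in(-.007,.007)])
```

```text
[[-0.993, 0.114, 0.029, 0.511], [0.118, 0.963, 0.243, 0.056], [0.0, 0.245, -0.97, 0.304], [0.0, 0.0, 0.0, 1.0]]
0.047 [0.51996689 0.10291701 0.047     ] [0.5291014  0.11192074 0.047     ] [0.51401846 0.11370907 0.047     ]
0.077 [0.51886345 0.09749324 0.077     ] [0.52693095 0.10544524 0.077     ] [0.51360985 0.10702468 0.077     ]
base corners [0.55458169 0.03377097 0.012     ] [0.46828009 0.04399645 0.012     ]
0.047 -0.018 [[331.0, 171.0], [312.0, 171.0]]
0.047 0.018 [[330.0, 217.0], [312.0, 217.0]]
0.077 -0.018 [[332.0, 180.0], [311.0, 179.0]]
0.077 0.018 [[331.0, 230.0], [311.0, 230.0]]
```

{"fn": "jog_arm", "kwargs": {
  "plan": [
    {"travel": [-0.0035,0.02,0],"twist": [0,0,0],"gripper": 0.5},
    {"travel": [0,0.03,0],"twist": [0,0,0],"gripper": 0.5},
    {"travel": [0,0.025,0],"twist": [0,0,0],"gripper": 0.5},
    {"travel": [0,0.015,0],"twist": [0,0,0],"gripper": 0.5},
    {"travel": [0,0.01,0],"twist": [0,0,0],"gripper": 0.5},
    {"travel": [0,0,0],"twist": [0,0,0],"gripper": 0.5}
  ]
}}

```text
time: 3.2
eef_pos: [0.5216, 0.1212, 0.0707]
orientation: [[-0.992, -0.002, -0.125], [0.125, -0.001, -0.992], [0.002, -1.0, 0.001]]
contact_force: [-0.1, 0.7, 0.2]
width: 0.505
```

{"fn": "jog_arm", "kwargs": {
  "plan": [
    {"travel": [0,0,0],"twist": [0,0,0],"gripper": 0},
    {"travel": [0,0,0],"twist": [0,0,0],"gripper": 0},
    {"travel": [0,0,0],"twist": [0,0,0],"gripper": 0},
    {"travel": [0,0,0],"twist": [0,0,0],"gripper": 0},
    {"travel": [0,0,0],"twist": [0,0,0],"gripper": 0},
    {"travel": [0,0,0],"twist": [0,0,0],"gripper": 0},
    {"travel": [0,0,0],"twist": [0,0,0],"gripper": 0},
    {"travel": [0,0,0],"twist": [0,0,0],"gripper": 0}
  ],
  "squeeze": 25
}}

```text
time: 4.0
eef_pos: [0.5226, 0.1216, 0.072]
orientation: [[-0.992, 0.001, -0.122], [0.122, 0.0, -0.992], [-0.001, -1.0, -0.0]]
contact_force: [3.3, -1.7, 3.7]
width: 0.157
```

{"fn": "jog_arm", "kwargs": {
  "plan": [
    {"travel": [0,-0.004,-0.001],"twist": [0.04,0,0],"gripper": 0},
    {"travel": [0,-0.004,-0.001],"twist": [0.04,0,0],"gripper": 0},
    {"travel": [0,-0.004,-0.001],"twist": [0.04,0,0],"gripper": 0},
    {"travel": [0,-0.004,-0.001],"twist": [0.04,0,0],"gripper": 0},
    {"travel": [0,-0.004,-0.001],"twist": [0.04,0,0],"gripper": 0},
    {"travel": [0,-0.004,-0.001],"twist": [0.04,0,0],"gripper": 0},
    {"travel": [0,-0.004,-0.001],"twist": [0.04,0,0],"gripper": 0},
    {"travel": [0,0,0],"twist": [0,0,0],"gripper": 0},
    {"travel": [0,0,0],"twist": [0,0,0],"gripper": 0}
  ]
}}

```text
time: 4.9
eef_pos: [0.524, 0.1326, 0.0982]
orientation: [[-0.993, -0.033, -0.117], [0.122, -0.273, -0.954], [-0.001, -0.962, 0.274]]
contact_force: [5.1, 1.2, -1.6]
width: 0.154
```

{"fn": "jog_arm", "kwargs": {
  "plan": [
    {"travel": [0,0.0012,0.0043],"twist": [0,0,0],"gripper": 0},
    {"travel": [0,0.0013,0.0045],"twist": [0,0,0],"gripper": 0},
    {"travel": [0,0.0013,0.0045],"twist": [0,0,0],"gripper": 0},
    {"travel": [0,0.0013,0.0045],"twist": [0,0,0],"gripper": 0},
    {"travel": [0,0.0013,0.0045],"twist": [0,0,0],"gripper": 0},
    {"travel": [0,0.0013,0.0045],"twist": [0,0,0],"gripper": 0},
    {"travel": [0,0.0013,0.0045],"twist": [0,0,0],"gripper": 0},
    {"travel": [0,0.0013,0.0045],"twist": [0,0,0],"gripper": 0},
    {"travel": [0,0.0013,0.0045],"twist": [0,0,0],"gripper": 0},
    {"travel": [0,0.0013,0.0045],"twist": [0,0,0],"gripper": 0},
    {"travel": [0,0,0],"twist": [0,0,0],"gripper": 0},
    {"travel": [0,0,0],"twist": [0,0,0],"gripper": 0}
  ]
}}

```text
time: 6.1
eef_pos: [0.5177, 0.0847, 0.0985]
orientation: [[-0.992, -0.034, -0.118], [0.123, -0.274, -0.954], [-0.0, -0.961, 0.276]]
contact_force: [5.6, -0.9, -2.1]
width: 0.156
```

Run:
```python
from h import *
import st
a=snap('top','t2')['img'][165:240,180:345]; b=snap('side','s2')['img'][185:285,210:350]
a=cv2.resize(a,(660,300),interpolation=2); b=cv2.resize(b,(420,300),interpolation=2)
C=np.zeros((600,660,3),np.uint8); C[:300]=a; C[300:,:420]=b; cv2.imwrite('pics/c2.png',C)
```

```text
{'time': 6.1, 'joints': [0.6685, 0.3356, -0.5504, 0.2502, -0.9018, -0.9686], 'eef_pos': [0.5177, 0.0847, 0.0985], 'orientation': [[-0.9924, -0.0338, -0.118], [0.1228, -0.2742, -0.9538], [-0.0002, -0.9611, 0.2762]], 'contact_force': [5.5589, -0.8569, -2.0554], 'width': 0.1564}
```

View pics/c2.png

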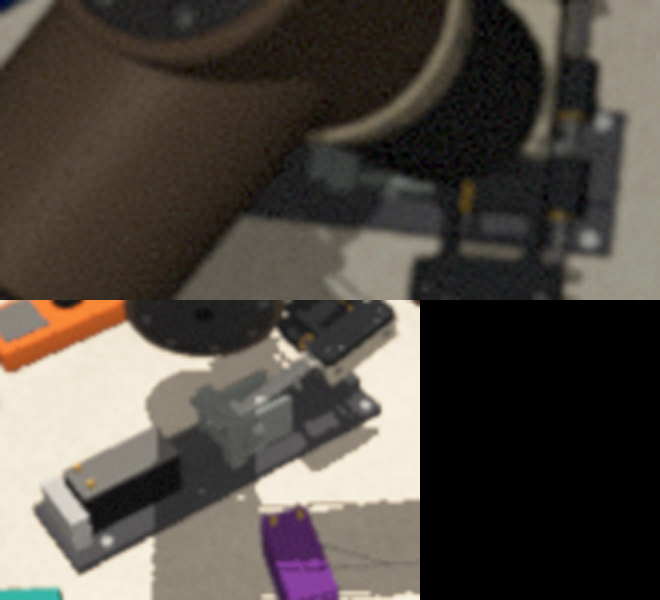

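The bar is back about 48 mm, with a clear gap at side-crop px ~(190,470). Next I'll lower the pawl gently and release it.

{"fn": "jog_arm", "kwargs": {
  "plan": [
    {"travel": [0,0.004,0.001],"twist": [-0.04,0,0],"gripper": 0},
    {"travel": [0,0.004,0.001],"twist": [-0.04,0,0],"gripper": 0},
    {"travel": [0,0.004,0.001],"twist": [-0.04,0,0],"gripper": 0},
    {"travel": [0,0.004,0.001],"twist": [-0.04,0,0],"gripper": 0},
    {"travel": [0,0.004,0.001],"twist": [-0.04,0,0],"gripper": 0},
    {"travel": [0,0.002,0.0005],"twist": [-0.02,0,0],"gripper": 0},
    {"travel": [0,0,0],"twist": [0,0,0],"gripper": 0.4},
    {"travel": [0,0,0],"twist": [0,0,0],"gripper": 0.4},
    {"travel": [0,0,0],"twist": [0,0,0],"gripper": 0.4},
    {"travel": [0,0,0],"twist": [-0.06,0,0],"gripper": 0.4},
    {"travel": [0,0,0],"twist": [0,0,0],"gripper": 0.4}
  ]
}}

```text
time: 7.3
eef_pos: [0.5159, 0.0757, 0.0779]
orientation: [[-0.992, -0.001, -0.123], [0.123, 0.001, -0.992], [0.001, -1.0, -0.001]]
contact_force: [0.4, -0.0, 0.8]
width: 0.397
```

{"fn": "jog_arm", "kwargs": {
  "plan": [
    {"travel": [0,-0.02,0],"twist": [0,0,0],"gripper": 0.4},
    {"travel": [0,-0.04,0],"twist": [0,0,0],"gripper": 0.4},
    {"travel": [0,-0.032,0],"twist": [0,0,0],"gripper": 1},
    {"travel": [0,0,-0.038],"twist": [0,0,0],"gripper": 1},
    {"travel": [0,0,-0.038],"twist": [0,0,0],"gripper": 1},
    {"travel": [0,0,-0.038],"twist": [0,0,0],"gripper": 1},
    {"travel": [0,0,-0.038],"twist": [0,0,0],"gripper": 1},
    {"travel": [-0.001,0,-0.038],"twist": [0,0,0],"gripper": 1},
    {"travel": [0,0,-0.038],"twist": [0,0,0],"gripper": 1},
    {"travel": [0,0,0],"twist": [0,0,0],"gripper": 1},
    {"travel": [0,0,0],"twist": [0,0,0],"gripper": 1}
  ]
}}

```text
time: 8.4
eef_pos: [0.5448, 0.3029, 0.1691]
orientation: [[-0.993, -0.001, -0.121], [0.121, -0.002, -0.993], [0.001, -1.0, 0.002]]
contact_force: [0.0, -1.3, -0.6]
width: 0.996
```

Run:
```python
from h import *
import st
d=snap('wrist','w3'); s=snap('side','s3')
C=np.zeros((600,640,3),np.uint8); C[:400]=d['img']; C[400:,:280]=cv2.resize(s['img'][185:285,210:350],(280,200),interpolation=2); cv2.imwrite('pics/c3.png',C)
```

```text
{'time': 8.4, 'joints': [0.8207, 0.3383, -0.2168, 0.0011, -1.0181, -0.9427], 'eef_pos': [0.5448, 0.3029, 0.1691], 'orientation': [[-0.9926, -0.0009, -0.1211], [0.1211, -0.0023, -0.9926], [0.0006, -1.0, 0.0024]], 'contact_force': [0.0462, -1.2584, -0.5964], 'width': 0.9963}
```

View pics/c3.png

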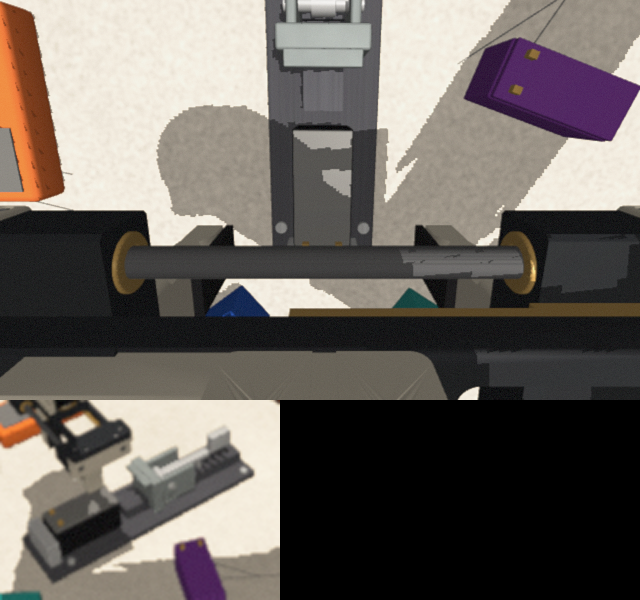

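Wrist: the battery top spans columns 293–352 with its −x end at row ~130. The bar and lip at rows 25–65 are clear, and the side inset shows the pawl down.

Run:
```python
from h import *
d=np.load('pics/w3.npz')
a,b=ray(d,293.5,131,.064),ray(d,352,131,.064); print(a,b,np.linalg.norm(a-b))
ax=np.array([.1235,.9923,0]); c=(a+b)/2+ax*.0485; print('centre',c)
l,r=ray(d,293.5,230,.064),ray(d,351,230,.064); print('mid far',(l+r)/2, np.linalg.norm(l-r))
R=ctrl.observe()['orientation']; p=ctrl.observe()['eef_pos']; print('tool delta',R.T@(c-p))
```

```text
[0.5590249  0.25163641 0.064     ] [0.51961413 0.25646049 0.064     ] 0.03970491676180412
centre [0.54530927 0.302175   0.064     ]
mid far [0.5483796  0.32465193 0.064     ] 0.041894251054803724
tool delta [-0.00038341  0.10553296 -0.00084638]
```

{"fn": "jog_arm", "kwargs": {
  "plan": [
    {"travel": [0,0.03,0],"twist": [0,0,0],"gripper": 1},
    {"travel": [0,0.035,0],"twist": [0,0,0],"gripper": 1},
    {"travel": [0,0.03,0],"twist": [0,0,0],"gripper": 1},
    {"travel": [0,0.015,0],"twist": [0,0,0],"gripper": 1},
    {"travel": [0,0.008,0],"twist": [0,0,0],"gripper": 1},
    {"travel": [0,0,0],"twist": [0,0,0],"gripper": 1},
    {"travel": [0,0,0],"twist": [0,0,0],"gripper": 0.3},
    {"travel": [0,0,0],"twist": [0,0,0],"gripper": 0.3},
    {"travel": [0,0,0],"twist": [0,0,0],"gripper": 0.3},
    {"travel": [0,0,0],"twist": [0,0,0],"gripper": 0.3},
    {"travel": [0,0,0],"twist": [0,0,0],"gripper": 0.3},
    {"travel": [0,0,0],"twist": [0,0,0],"gripper": 0.3}
  ],
  "squeeze": 35
}}

```text
time: 9.7
eef_pos: [0.5454, 0.3022, 0.052]
orientation: [[-0.992, 0.0, -0.122], [0.122, 0.0, -0.992], [-0.0, -1.0, -0.0]]
contact_force: [-0.3, 0.6, -0.3]
width: 0.511
```

{"fn": "jog_arm", "kwargs": {
  "plan": [
    {"travel": [0,0,0],"twist": [0,0,0],"gripper": 0.3},
    {"travel": [0,0,0],"twist": [0,0,0],"gripper": 0.3},
    {"travel": [0,0,0],"twist": [0,0,0],"gripper": 0.3},
    {"travel": [0,0,0],"twist": [0,0,0],"gripper": 0.3}
  ]
}}

```text
time: 10.1
eef_pos: [0.5455, 0.3023, 0.0521]
orientation: [[-0.992, 0.0, -0.122], [0.122, 0.0, -0.992], [-0.0, -1.0, -0.0]]
contact_force: [-1.0, 0.7, 2.3]
width: 0.489
```

{"fn": "jog_arm", "kwargs": {
  "plan": [
    {"travel": [0,-0.003,0],"twist": [0,0,0],"gripper": 0.3},
    {"travel": [0,-0.007,0],"twist": [0,0,0],"gripper": 0.3},
    {"travel": [0,-0.015,0],"twist": [0,0,0],"gripper": 0.3},
    {"travel": [0,-0.025,0],"twist": [0,0,0],"gripper": 0.3},
    {"travel": [0,-0.035,0],"twist": [0,0,0],"gripper": 0.3},
    {"travel": [0,-0.03,0],"twist": [0,0,0],"gripper": 0.3},
    {"travel": [0,-0.015,0],"twist": [0,0,0],"gripper": 0.3},
    {"travel": [0,-0.005,0],"twist": [0,0,0],"gripper": 0.3},
    {"travel": [0,0,0],"twist": [0,0,0],"gripper": 0.3}
  ]
}}

```text
time: 11.0
eef_pos: [0.545, 0.302, 0.1869]
orientation: [[-0.992, -0.0, -0.123], [0.123, 0.0, -0.992], [0.0, -1.0, -0.0]]
contact_force: [-0.0, -0.4, -7.3]
width: 0.488
```

{"fn": "jog_arm", "kwargs": {
  "plan": [
    {"travel": [0,0,0.015],"twist": [0,0,0],"gripper": 0.3},
    {"travel": [0,0,0.03],"twist": [0,0,0],"gripper": 0.3},
    {"travel": [0,0,0.045],"twist": [0,0,0],"gripper": 0.3},
    {"travel": [0,0,0.045],"twist": [0,0,0],"gripper": 0.3},
    {"travel": [0,0,0.045],"twist": [0,0,0],"gripper": 0.3},
    {"travel": [0,0,0.045],"twist": [0,0,0],"gripper": 0.3},
    {"travel": [0,0,0.045],"twist": [0,0,0],"gripper": 0.3},
    {"travel": [0,0,0.045],"twist": [0,0,0],"gripper": 0.3},
    {"travel": [0,0,0.045],"twist": [0,0,0],"gripper": 0.3},
    {"travel": [0,0,0.045],"twist": [0,0,0],"gripper": 0.3},
    {"travel": [0,0,0.045],"twist": [0,0,0],"gripper": 0.3},
    {"travel": [0,0,0.04],"twist": [0,0,0],"gripper": 0.3}
  ]
}}

```text
time: 12.2
eef_pos: [0.4833, -0.1863, 0.1855]
orientation: [[-0.992, -0.003, -0.123], [0.123, 0.0, -0.992], [0.003, -1.0, 0.0]]
contact_force: [0.4, 0.2, -6.8]
width: 0.49
```

{"fn": "jog_arm", "kwargs": {
  "plan": [
    {"travel": [0,0,0.025],"twist": [0,0,0],"gripper": 0.3},
    {"travel": [0,0,0.015],"twist": [0,0,0],"gripper": 0.3},
    {"travel": [0,0,0],"twist": [0,-0.031,0],"gripper": 0.3},
    {"travel": [0,0,0],"twist": [0,-0.05,0],"gripper": 0.3},
    {"travel": [0,0,0],"twist": [0,-0.05,0],"gripper": 0.3},
    {"travel": [0,0.02,0],"twist": [0,0,0],"gripper": 0.3},
    {"travel": [0,0.03,0],"twist": [0,0,0],"gripper": 0.3},
    {"travel": [0,0.02,0],"twist": [0,0,0],"gripper": 0.3},
    {"travel": [0,0,0],"twist": [0,0,0],"gripper": 0.3},
    {"travel": [0,0,0],"twist": [0,0,0],"gripper": 0.3}
  ]
}}

```text
time: 13.2
eef_pos: [0.4797, -0.2241, 0.1164]
orientation: [[-1.0, -0.002, 0.008], [-0.008, -0.0, -1.0], [0.002, -1.0, 0.0]]
contact_force: [0.4, -0.1, -5.1]
width: 0.489
```

Run:
```python
from h import *
import st
d=snap('wrist','w4'); s=snap('side','s4')
C=np.zeros((600,640,3),np.uint8); C[:400]=d['img']; C[400:,:280]=cv2.resize(s['img'][115:215,310:450],(280,200),interpolation=2); cv2.imwrite('pics/c4.png',C)
```

```text
{'time': 13.2, 'joints': [-0.0662, 0.254, -0.4836, 0.0004, -0.8356, 0.0742], 'eef_pos': [0.4797, -0.2241, 0.1164], 'orientation': [[-1.0, -0.0024, 0.0082], [-0.0082, -0.0001, -1.0], [0.0024, -1.0, 0.0001]], 'contact_force': [0.4421, -0.1312, -5.1163], 'width': 0.4894}
```

View pics/c4.png

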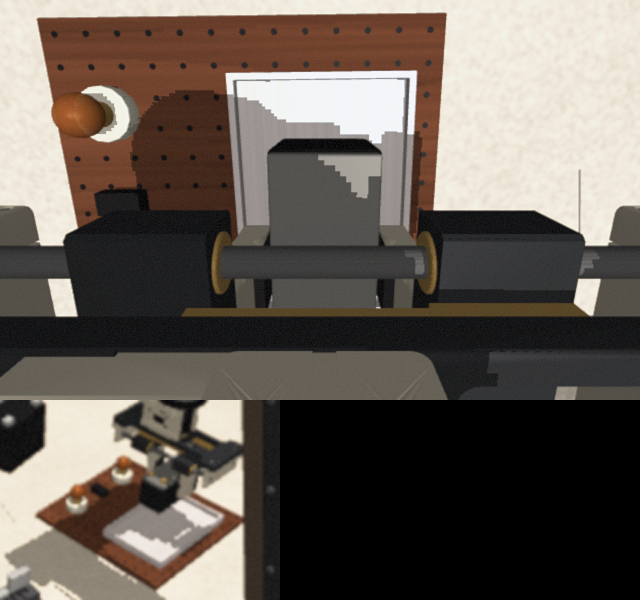

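The battery is held level over the tray. The outer rim of the tray's far wall runs from (226,73) to (416,71). I'll check the centring numerically.

Run:
```python
from h import *
d=np.load('pics/w4.npz')
a,b=ray(d,226,73,.024),ray(d,416,71,.024); print(a,b,np.linalg.norm(a-b),np.degrees(np.arctan2(*(b-a)[1::-1])))
m=(a+b)/2; print('centre est',m+np.array([0,.084,0]))
l,r=ray(d,236,200,.014),ray(d,411,200,.014); print(l,r,(l+r)/2)
```

```text
[ 0.54036459 -0.30867481  0.024     ] [ 0.42321132 -0.31078791  0.024     ] 0.11717232039704384 -178.966664407083
centre est [ 0.48178796 -0.22573136  0.024     ]
[ 0.54118748 -0.22469181  0.014     ] [ 0.41790334 -0.22559946  0.014     ] [ 0.47954541 -0.22514564  0.014     ]
```

{"fn": "jog_arm", "kwargs": {
  "plan": [
    {"travel": [0,0.02,0],"twist": [0,0,0],"gripper": 0.3},
    {"travel": [0,0.02,0],"twist": [0,0,0],"gripper": 0.3},
    {"travel": [0,0.01,0],"twist": [0,0,0],"gripper": 0.3},
    {"travel": [0,0.004,0],"twist": [0,0,0],"gripper": 0.3},
    {"travel": [0,0.003,0],"twist": [0,0,0],"gripper": 0.3},
    {"travel": [0,0.002,0],"twist": [0,0,0],"gripper": 0.3},
    {"travel": [0,0.001,0],"twist": [0,0,0],"gripper": 0.3},
    {"travel": [0,0,0],"twist": [0,0,0],"gripper": 0.3},
    {"travel": [0,0,0],"twist": [0,0,0],"gripper": 0.3}
  ]
}}

```text
time: 14.2
eef_pos: [0.4807, -0.2239, 0.0572]
orientation: [[-1.0, 0.001, 0.008], [-0.008, -0.0, -1.0], [-0.001, -1.0, 0.0]]
contact_force: [0.4, -0.6, -6.3]
width: 0.49
```

{"fn": "jog_arm", "kwargs": {
  "plan": [
    {"travel": [0,0.001,0],"twist": [0,0,0],"gripper": 0.3},
    {"travel": [0,0.0007,0],"twist": [0,0,0],"gripper": 0.3},
    {"travel": [0,0,0],"twist": [0,0,0],"gripper": 0.3},
    {"travel": [0,0,0],"twist": [0,0,0],"gripper": 0.3}
  ]
}}

```text
time: 14.6
eef_pos: [0.4805, -0.2239, 0.0552]
orientation: [[-1.0, -0.0, 0.008], [-0.008, -0.0, -1.0], [0.0, -1.0, 0.0]]
contact_force: [0.1, 0.5, -6.3]
width: 0.487
```

{"fn": "jog_arm", "kwargs": {
  "plan": [
    {"travel": [0,0.0005,0],"twist": [0,0,0],"gripper": 0.3},
    {"travel": [0,0.0005,0],"twist": [0,0,0],"gripper": 0.3},
    {"travel": [0,0,0],"twist": [0,0,0],"gripper": 0.3},
    {"travel": [0,0,0],"twist": [0,0,0],"gripper": 0.3}
  ]
}}

```text
time: 15.0
eef_pos: [0.4805, -0.2239, 0.0542]
orientation: [[-1.0, -0.0, 0.008], [-0.008, 0.0, -1.0], [0.0, -1.0, -0.0]]
contact_force: [-1.0, 0.9, -6.9]
width: 0.49
```

{"fn": "jog_arm", "kwargs": {
  "plan": [
    {"travel": [0,0.0005,0],"twist": [0,0,0],"gripper": 0.3},
    {"travel": [0,0,0],"twist": [0,0,0],"gripper": 0.3},
    {"travel": [0,0,0],"twist": [0,0,0],"gripper": 0.3}
  ]
}}

```text
time: 15.3
eef_pos: [0.4805, -0.2239, 0.054]
orientation: [[-1.0, 0.0, 0.008], [-0.008, -0.0, -1.0], [-0.0, -1.0, 0.0]]
contact_force: [-1.9, 1.3, 0.9]
width: 0.486
```

Contact: the reading went from −6.9 to +0.9 N. I'll open slightly (to ~60 mm, so the fingers stay inside the tray walls) and rise.

{"fn": "jog_arm", "kwargs": {
  "plan": [
    {"travel": [0,0,0],"twist": [0,0,0],"gripper": 0.55},
    {"travel": [0,0,0],"twist": [0,0,0],"gripper": 0.62},
    {"travel": [0,0,0],"twist": [0,0,0],"gripper": 0.66},
    {"travel": [0,0,0],"twist": [0,0,0],"gripper": 0.66},
    {"travel": [0,-0.005,0],"twist": [0,0,0],"gripper": 0.66},
    {"travel": [0,-0.015,0],"twist": [0,0,0],"gripper": 0.66},
    {"travel": [0,-0.03,0],"twist": [0,0,0],"gripper": 0.66},
    {"travel": [0,-0.04,0],"twist": [0,0,0],"gripper": 0.66},
    {"travel": [0,-0.04,0],"twist": [0,0,0],"gripper": 0.66},
    {"travel": [0,-0.03,0],"twist": [0,0,0],"gripper": 0.66},
    {"travel": [0,0,0],"twist": [0,0,0],"gripper": 0.66}
  ]
}}

```text
time: 16.4
eef_pos: [0.4828, -0.2245, 0.219]
orientation: [[-1.0, 0.009, 0.009], [-0.009, -0.002, -1.0], [-0.008, -1.0, 0.002]]
contact_force: [1.2, -0.2, -0.2]
width: 0.66
```

Run:
```python
from h import *
import st
t=snap('top','t5'); d=snap('wrist','w5'); s=snap('side','s5')
C=np.zeros((600,640,3),np.uint8); C[:300]=cv2.resize(s['img'][115:275,210:450],(640,427),interpolation=2)[:300]; C[:300]=0
C[:320,:480]=cv2.resize(s['img'][115:275,210:450],(480,320),interpolation=2)
C[320:600,:448]=cv2.resize(d['img'],(448,280)); cv2.imwrite('pics/c5.png',C)
```

```text
{'time': 16.4, 'joints': [-0.0658, 0.1444, -0.3558, 0.0016, -1.0619, 0.074], 'eef_pos': [0.4828, -0.2245, 0.219], 'orientation': [[-0.9999, 0.0085, 0.0089], [-0.009, -0.0019, -1.0], [-0.0085, -1.0, 0.002]], 'contact_force': [1.2408, -0.23, -0.1869], 'width': 0.6603}
```

View pics/c5.png

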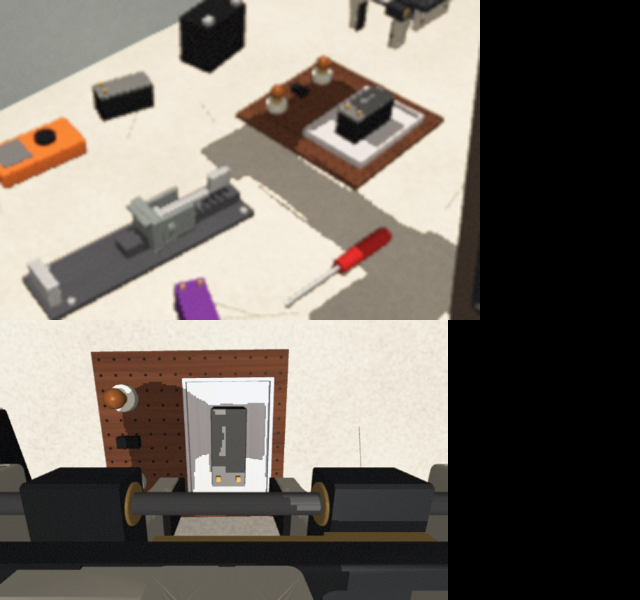

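The battery stands upright in the middle of the tray at wrist-inset px (228,445). The clamp bar is back and the gripper is clear, so I'm handing in.

```bash
python3 -c "
from rig import ctrl
print(ctrl.close_job())"
```

```text
the job is handed in; nothing more can be done
None
```

The battery from the clamp now stands upright near the middle of the tray, and I've handed the job in; no verdict is reported.

- **Clamp:** I lifted the pawl by its handle about 27 mm and slid the bar back about 48 mm with the pawl up. I then lowered the pawl partway and released it.
- **Battery:** I gripped it across the 43 mm (measured opening 43 mm), carried it over, and lowered it until the tray took its weight. The vertical force went from −6.9 N to +0.9 N, at the expected floor height. I opened the fingers only to about 58 mm so they stayed inside the tray walls.

**Last checks:** after the gripper rose clear, the side and wrist pictures showed the battery upright in the tray and the clamp bar still back. The lamps, the loose spare and the one coloured look-alike in view were unmoved, and no contact force was left. The clock read 16.4 s, and no check failed. The slide distance comes from the tool's travel and the pictures; I did not measure the bar directly. The tray centre estimates differed by about 2 mm, well inside the clearance.

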